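# Dimmer to the mark, then hold the yellow lens level over the light box

### The arm

A 6-joint arm with a two-finger parallel gripper is mounted at the origin on the work surface. World frame = base frame: x ahead of the robot, y to its left, z up, the work surface at z = 0. Lengths are in m, angles in degrees, forces in N, time in s.
With the tool pointing down it reaches from about 0.4 to 0.825 m from the base axis. Payload 7 kg.
Tool frame: the origin (TCP) lies midway between the tips of the shut fingers; the grasp point (between the pads) lies 19 mm behind it; z points along the fingers, y is the line along which they close (so a half turn about z gives the same grasp; the last joint's range is limited). The gripper opens to 88 mm and grips with 3 to 60 N. Pads are 19 mm wide; open, the fingers measure 130 mm over their backs; the gripper's body (78 mm by 193 mm) begins 47 mm behind the grasp point.
Start: joints at [81.939, 20.546, 0.682, 0, -70.136, -16.507], TCP at [0.281, 0.614, 0.227] pointing down, gripper open.
Joint ranges: [-176.03, 176.03], [-82.01, 121.73], [-58.28, 71.71], [-173.87, 95.51], [-174.79, -0.11], [-173.66, 173.66]. Speed limits (degrees/s): [136.94, 136.94, 172.46, 180, 180, 180].

### API

Orientations are given as [roll, pitch, yaw] about the fixed x, y, z axes, in that order (R = Rz(yaw) Ry(pitch) Rx(roll)).
In Python, from plant import r gives the robot as it stands. The module is installed in compiled form; this text tells all that it offers.
- The arm moves only by the tool play_rows, never from a script. Its argument "rows" is a list of rows, each an object with "slide": the shift along the tool's x, y, z as a fraction of full scale, a list of three; "delta_rot": the turn, a rotation vector about the tool's x, y, z as a fraction of full scale, a list of three; "fingers": the opening, from -1 (shut) to 1 (fully open). In form: [{"slide": [x, y, z], "delta_rot": [rx, ry, rz], "fingers": fingers}, ...]. A call has 1 to 8 rows; each row shifts and turns the commanded pose from where the row before left it, along the tool's axes as they then stand; what a row does not reach is not made up. Full scale, the value 1, is 0.15 m for a shift and 0.08 rad for a turn. A row lasts 1/8 s, in which the tool goes at most 62.5 mm and 10.7 degrees, less where a joint would pass 70% of its speed; a pose out of reach is approached as far as the arm can. A call with a number of a shift or a turn outside -1 to 1 is refused whole. A call with a gripper value outside its range is refused whole. The fingers move at their own pace and stop on an object; "squeeze" is the grip in N (left out, the last holds). Time passes only in rows, so rows that do not move let the fingers close. It gives the time, the measured TCP pose, the force, the opening and the grip force at its end, in the units of the state.
- r.get_state(): the state, without advancing time (a new reading comes with each control period).
- r.capture(name): name is "side" or "top"; returns a dict with "image" (420x560x3 uint8, blue, green, red), "fx", "fy", "cx", "cy" (pixels), "distortion" ([k1, k2, p1, p2, k3] as OpenCV has them; the pictures are not rectified), "R" (3x3) and "t" (3): a world point X has camera coordinates R X + t. Camera axes: x right, y down, z forward; pixel columns grow to the right and rows downward; lengths in m; the calibration is good to about 2 mm. A picture is of the moment at which its call begins. There is no depth.
- r.close_job(): hands the job in; it is judged then, once.
The state is a dict: "time_s": time; "joints": joint angles; "qd": joint speeds; "joint_torque": joint torques, N m; "tcp_pos": TCP position; "eef_rot": TCP orientation; "contact_force": force on the tool from outside, world axes, zero at the start; "moment": the same for the moment, N m; "gripper_width": finger opening in m; "gripper_force": force on a finger pad.
Only numpy, scipy, OpenCV 4.12 (cv2) and the standard library are available. Lean on these libraries where they do the work, as an engineer would, in place of code of your own. Each camera call takes 0.05 s, during which the arm holds its last target. There are 200 camera calls.

### The job

Slide the red dimmer grip of the light box along its track until it lines up with the green mark and leave it there; then draw the yellow-handled lens out of the sloping rack, turn it level and hold it up for inspection with its lens above the middle of the bright panel, about 150 mm over it, touching nothing but the gripper. Finish while still holding it there, still and level, and do not disturb the other lenses or the things standing around.

Things in the scene. Friction and masses are not known exactly. Their poses are not given: they have to be found in the camera images.
- lightbox: flat aluminium light box fixed to the table, 200 (x) x 220 (y) x 28 mm high, origin at the centre of its underside on the table; z up, y along the dimmer track, -x its edge with the dimmer (towards the robot). The bright panel, 130 x 190 mm, is flush in its top.
- panel (a point): centre of the bright panel, on the light box's top face (28 mm above the table); axes as the light box
- dimmer_grip (a point): centre of the red dimmer grip, a block 22 (x) x 14 (y) x 32 mm high with a white line across its middle, standing on the light box's top face (this point 16 mm above it). It slides along y of the light box, 120 mm in all, against about 1.5 N of friction, and stays where it is left; it starts near its -y end. Axes as the light box.
- green_mark (a point): centre of the pointed end of the flat green arrow stuck beside the dimmer track, 26 mm to +x of the track's middle line (1 mm thick, does not obstruct); axes as the light box. The grip is on the mark when it has the same y along the track; this is 25 to 105 mm towards +y from where the grip starts.
- rack: white rack fixed to the table, 250 mm wide (y), 100 deep, 65 high; origin at the centre of its underside; front (-x) roughly faces the robot. Three pockets side by side, 78 mm apart, under a clear cover, open upward and forward along a direction leaning 40 degrees from vertical to -x; each 40 mm deep, 62 wide, 12 thick.
- yellow_lens: the lens carrier with the yellow handle: black square frame 58 x 58 x 8 mm with a round amber lens, and a handle 85 mm long, 14 wide (y), 12 thick (x); about 90 g. It stands frame down in any one of the three pockets. Origin at the mid-point of the frame's lower edge; z along the handle to its free end (at first leaning 40 degrees from vertical to the rack's -x), y across, x through the lens.
- yellow_lens_center (a point): centre of the yellow-handled carrier's lens and frame, 29 mm along z from its origin; axes as the carrier. Level means x vertical, either face up.
- yellow_lens_handle (a point): centre of the yellow handle, 100.5 mm along z from the carrier's origin, 71.5 mm from the lens centre, 42.5 mm from the handle's free end; axes as the carrier. Drawing it out 45 mm or more along z frees it from the pocket.
- blue_lens_center (a point): lens centre of the blue-handled carrier, of the same shape as the yellow one, in another pocket; leave it there
- white_lens_center (a point): lens centre of the white-handled carrier, of the same shape as the yellow one, in the remaining pocket; leave it there
- cleaner: white bottle, 52 mm in diameter, 150 mm high, at the back; origin under it; leave alone
- screw_jar: small jar, 60 mm in diameter, 70 mm high, on the right; origin under it; leave alone
- tool_cup: open green cup, 72 mm in diameter, 90 mm high, to the left; origin under it; leave alone
- driver: small screwdriver with a red handle, 150 mm long, lying on the right; leave alone
- spectacle_case: blue spectacle case, 65 x 160 x 38 mm, to the left; origin under it; leave alone
There are look-alikes about, which are no part of the job. Leave any pink, purple or turquoise look-alike of the yellow_lens alone.

How it is judged (in metres and radians):
On the way, in this order (a step that is already met when the one before it is completed fails the run):
1. the dimmer grip is within 6 mm of the green mark along the track (y of dimmer_grip in the frame of green_mark between -0.006 and 0.006 m), for 0.3 s.
2. the yellow-handled lens is held by the gripper, drawn clear of the rack (contact force between yellow_lens and the fingers above 0.5 N and contact force between yellow_lens and rack below 0.05 N and contact force between yellow_lens and lightbox below 0.05 N and distance of yellow_lens_center from where it was at the start of the episode above 0.05 m), for 0.2 s.
At the end, for the whole second after the job is handed in: Yellow lens still gripped, level within 0.2 rad, its centre within 35 mm of the panel centre seen from above and 90 to 210 mm above it, at rest (under 0.03 m/s), touching neither rack nor light box; dimmer grip within 7 mm of the green mark along the track (y of dimmer_grip in the frame of green_mark between -0.007 and 0.007 m and contact force between yellow_lens and the fingers above 0.5 N and contact force between yellow_lens and rack below 0.05 N and contact force between yellow_lens and lightbox below 0.05 N and angle between the x axis of yellow_lens and the z axis of lightbox, either way round below 0.2 rad and horizontal distance between yellow_lens_center and panel below 0.035 m and z of yellow_lens_center in the frame of panel between 0.09 and 0.21 m and linear speed of yellow_lens below 0.03 m/s); the arm keeps its last pose, push and grip.
It fails at once if another lens is shifted by more than 15 mm (distance of any of blue_lens_center, white_lens_center from where it was at the start of the episode above 0.015 m).
It fails at once if a thing standing around is shifted by more than 30 mm (distance of any of cleaner, screw_jar, tool_cup, driver, spectacle_case from where it was at the start of the episode above 0.03 m).
It also fails if it takes over 45 s, if anything falls off the work surface, if the arm or the gripper's body presses on something with over 40 N, if the wrist force passes 120 N, or if a joint passes its speed limit or range.

## Working session

There is one attempt and no reset: what is moved stays moved. The work goes in short steps, Python scripts to look and compute and a tool call to move; the robot and the scene stay as the last step left them, time stands still between calls to the robot, and variables do not carry over. Pictures are saved under pics/ and viewed, at most 10 in all, crops included, and the job is handed in when it is done.

Besides the shell and the picture viewer there is one more tool, called after "Request:" as name(argument=value, ...), one argument or row to a line, values as JSON. play_rows: Moves the arm, as the interface text tells. Shift numbers are shares of 0.15 m and turn numbers shares of 0.08 rad, none past 1 either way. Its arguments: {"type":"object","properties":{"rows":{"type":"array"},"squeeze":{"type":"number"}},"required":["rows"]}

```bash
mkdir -p pics; python3 - <<'E'
from plant import r
import cv2,numpy as np,pickle
d={}
for n in("side","top"):
    c=r.capture(n);d[n]=c;cv2.imwrite(f"pics/{n}0.png",c["image"])
    print(n,c["fx"],c["cx"],c["cy"],np.round(c["distortion"],3),np.round(-np.array(c["R"]).T@c["t"],3))
    print(np.round(c["R"],2))
pickle.dump(d,open("c0.pkl","wb"))
s=r.get_state();print(s["tcp_pos"],s["eef_rot"],s["gripper_width"],s["time_s"])
E
```

```text
side 519.3512831056472 269.7061363467934 203.7731743918886 [-0.073  0.     0.     0.     0.   ] [-0.05  -0.996  1.018]
[[ 0.86 -0.52 -0.02]
 [-0.33 -0.51 -0.79]
 [ 0.4   0.69 -0.61]]
top 413.2310689672576 279.3720731459534 205.8854559004572 [-0.023  0.     0.     0.     0.   ] [0.404 0.035 1.593]
[[ 0.01 -1.   -0.  ]
 [-0.99 -0.01 -0.12]
 [ 0.12  0.   -0.99]]
[0.2804983  0.61343926 0.22568205] [ 1.79908705e+02 -1.08760223e-02 -2.45748411e+01] 0.08751946609605958 0.1
```

View pics/side0.png

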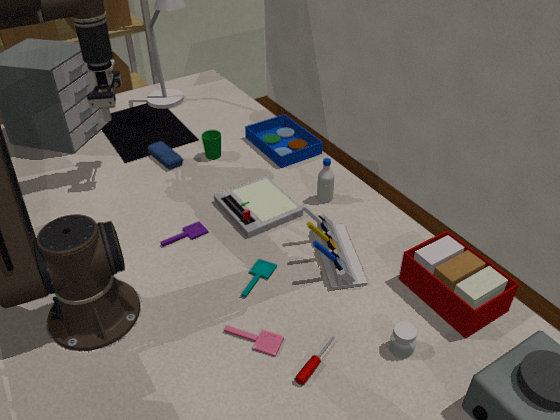

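View pics/top0.png

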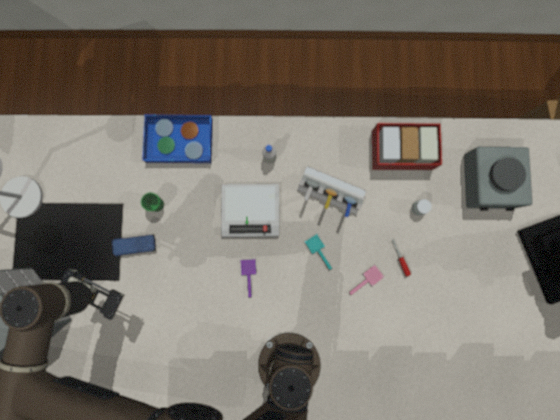

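The side view shows the light box near (258,205) with the red grip at (246,215). The yellow handle is at (320,235), in the middle pocket. In the top view the grip is near (265,229) and the yellow handle near (328,205). Next I'll zoom in.

```bash
cat > h.py <<'E'
import cv2,numpy as np
def K(c): return np.array([[c["fx"],0,c["cx"]],[0,c["fy"],c["cy"]],[0,0,1]])
def ray(c,uv):
    p=cv2.undistortPoints(np.array([[uv]],float),K(c),np.array(c["distortion"]))[0,0]
    R=np.array(c["R"]);d=R.T@np.array([p[0],p[1],1]);return -R.T@np.array(c["t"]),d/np.linalg.norm(d)
def plane(c,uv,z):
    o,d=ray(c,uv);return o+d*(z-o[2])/d[2]
def tri(ca,ua,cb,ub):
    o1,d1=ray(ca,ua);o2,d2=ray(cb,ub)
    s=np.linalg.lstsq(np.c_[d1,-d2],o2-o1,rcond=None)[0]
    a=o1+s[0]*d1;b=o2+s[1]*d2;return (a+b)/2,np.linalg.norm(a-b)
E
python3 - <<'E'
import cv2,numpy as np,pickle
d=pickle.load(open("c0.pkl","rb"))
a=cv2.resize(d["side"]["image"][170:295,210:370],None,fx=5,fy=5,interpolation=cv2.INTER_CUBIC)[:600,:800]
b=cv2.resize(d["top"]["image"][160:250,215:375],None,fx=5,fy=5,interpolation=cv2.INTER_CUBIC)
cv2.imwrite("pics/a1.png",a);cv2.imwrite("pics/b1.png",b)
for n,(y0,y1,x0,x1) in {"side":(170,295,210,370),"top":(160,250,215,375)}.items():
    im=d[n]["image"][y0:y1,x0:x1];h=cv2.cvtColor(im,cv2.COLOR_BGR2HSV)
    for col,lo,hi in(("red",(0,130,70),(8,255,255)),("yel",(18,140,80),(34,255,255)),("blue",(100,140,60),(125,255,255)),("grn",(45,100,60),(80,255,255))):
        k,l,s,ce=cv2.connectedComponentsWithStats(cv2.inRange(h,lo,hi))
        for i in range(1,k):
            if s[i,4]>4: print(n,col,s[i,4],np.round(ce[i]+[x0,y0],1),cv2.minAreaRect(np.argwhere(l==i)[:,::-1].astype(np.float32)),x0,y0)
E
```

```text
side red 46 [246.4 214.4] ((36.230770111083984, 44.653846740722656), (8.825225830078125, 6.864064693450928), 78.69007110595703) 210 170
side yel 163 [320.3 233.7] ((112.40098571777344, 65.50990295410156), (39.682899475097656, 5.2066216468811035), 39.28940963745117) 210 170
side blue 144 [324.1 250.6] ((113.94795227050781, 80.56625366210938), (27.801969528198242, 5.448061943054199), 38.1572265625) 210 170
side grn 13 [244.1 203.6] ((34.55000305175781, 33.650001525878906), (1.5811387300491333, 7.589465618133545), 71.56504821777344) 210 170
top red 9 [265.6 227.8] ((50.5, 68.0), (4.0, 1.0), 90.0) 215 160
top yel 45 [328.8 198.6] ((112.85491180419922, 39.24870300292969), (5.32663631439209, 15.260092735290527), 30.256441116333008) 215 160
top blue 25 [347.6 209.5] ((132.7353057861328, 49.55882263183594), (2.1828205585479736, 11.399173736572266), 14.03624439239502) 215 160
```

View pics/a1.png

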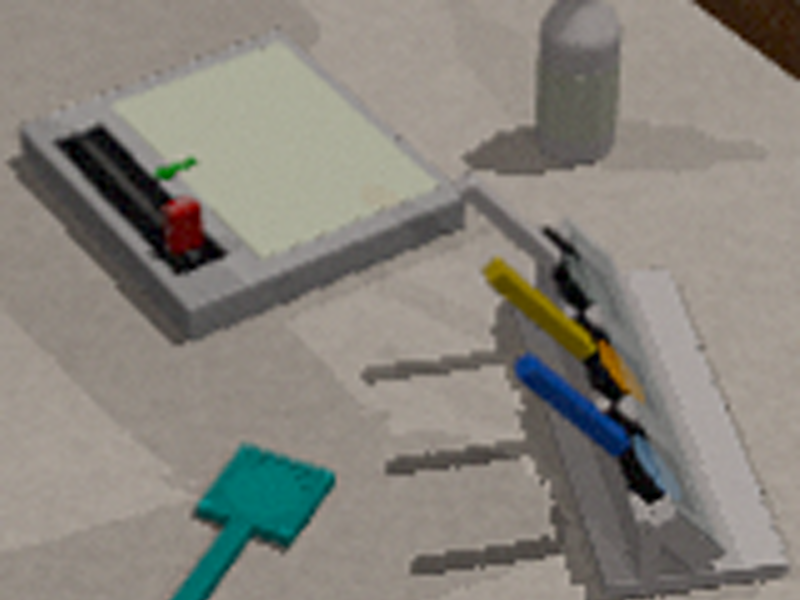

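View pics/b1.png

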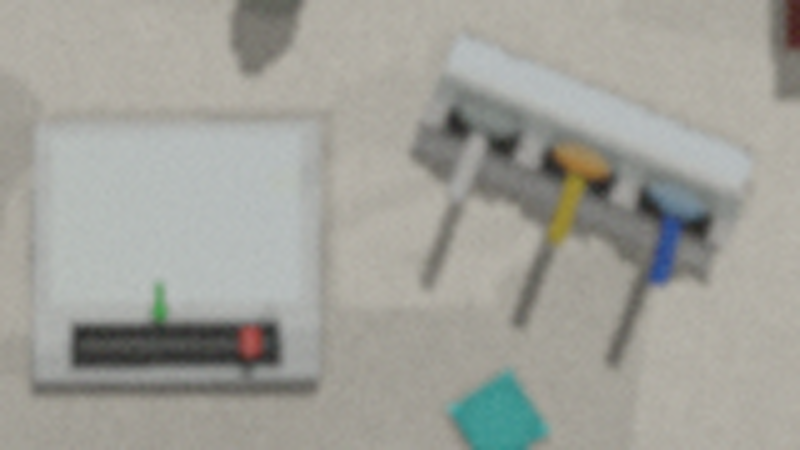

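Side crop: red grip at (184,225), arrow tip at (160,174), yellow handle from (495,270) to (592,350). Top crop: grip (250,342), arrow (159,300), handle from (560,242) to (576,178). The handle leans towards the robot and a little to -y.

```bash
python3 - <<'E'
import cv2,numpy as np,pickle
from h import *
d=pickle.load(open("c0.pkl","rb"));S,T=d["side"],d["top"]
np.set_printoptions(precision=4,suppress=True)
s=lambda u,v:((u+.5)/5-.5+210,(v+.5)/5-.5+170)
t=lambda u,v:((u+.5)/5-.5+215,(v+.5)/5-.5+160)
for n,a,b in(("grip top",(184,205),(250,342)),("arrow",(160,174),(159,316)),("arrowtail",(194,161),(158,285)),("yfree",(495,270),(560,242)),("ybase",(592,350),(576,178)),("bfree",(525,365),(658,282)),("bbase",(625,443),(672,220)),
 ("boxFarRight",(465,190),(322,118)),("boxFarLeft",(278,33),(36,120)),("boxNearLeft",(22,128),(35,380))):
    print(n,*tri(S,s(*a),T,t(*b)))
print("box near right side z.028",plane(S,s(188,312),.028), "top corner",plane(T,t(318,380),.028))
for n,p in(("FL",(36,120)),("FR",(322,118)),("NL",(35,380))):print(n,plane(T,t(*p),.028))
for n,p in(("FL",(278,33)),("FR",(465,190)),("NL",(22,128))):print("S",n,plane(S,s(*p),.028))
print("rack back edge top",plane(T,t(460,38),.065),plane(T,t(752,157),.065))
E
```

```text
grip top [0.5039 0.0922 0.0602] 6.535275403991583e-05
arrow [0.5247 0.1628 0.0292] 0.0007854184793198451
arrowtail [0.5489 0.1638 0.0288] 0.0004784009472704368
yfree [ 0.5726 -0.1303  0.1343] 0.00121972242979468
ybase [ 0.6276 -0.1496  0.0661] 0.0011460706448203463
bfree [ 0.5442 -0.1996  0.1327] 8.627937454923905e-05
bbase [ 0.5966 -0.2207  0.0684] 0.0006062248577334434
boxFarRight [0.6754 0.0415 0.0331] 0.005199535724313554
boxFarLeft [0.6729 0.2619 0.0243] 0.006486569365534505
boxNearLeft [0.4749 0.2563 0.0269] 0.0018914597890030893
box near right side z.028 [0.475  0.0388 0.028 ] top corner [0.4777 0.0416 0.028 ]
FL [0.6752 0.26   0.028 ]
FR [0.6786 0.0403 0.028 ]
NL [0.4758 0.2557 0.028 ]
S FL [0.6671 0.2583 0.028 ]
S FR [0.6766 0.0477 0.028 ]
S NL [0.4735 0.2553 0.028 ]
rack back edge top [ 0.7341 -0.0632  0.065 ] [ 0.6454 -0.282   0.065 ]
```

Everything agrees with the given sizes: box 0.20 x 0.22 with its top at 28 mm, grip top at 60 mm, and the handle about 85–90 mm long leaning 40°. First I'll turn the tool square to the light box, then travel over to the grip.

Request:
play_rows(
  rows=[
    {"slide": [0,0,0],"delta_rot": [0,0,-0.93],"fingers": 1},
    {"slide": [0,0,0],"delta_rot": [0,0,-0.93],"fingers": 1},
    {"slide": [0,0,0],"delta_rot": [0,0,-0.93],"fingers": 1},
    {"slide": [0,0,0],"delta_rot": [0,0,-0.93],"fingers": 1},
    {"slide": [0,0,0],"delta_rot": [0,0,-0.93],"fingers": 1},
    {"slide": [0,0,0],"delta_rot": [0,0,-0.93],"fingers": 1},
    {"slide": [0,0,0],"delta_rot": [0,0,0],"fingers": 1},
  ],
  squeeze=8,
)

```text
time_s: 0.98
tcp_pos: [0.2806, 0.6137, 0.2261]
eef_rot: [180.0, 0.0, 1.0]
contact_force: [-0.0, -0.2, -0.9]
gripper_width: 0.0876
gripper_force: 0.0
```

Request:
play_rows(
  rows=[
    {"slide": [0.14,0.35,0],"delta_rot": [0,0,0],"fingers": 1},
    {"slide": [0.14,0.35,0],"delta_rot": [0,0,0],"fingers": 1},
    {"slide": [0.14,0.35,0],"delta_rot": [0,0,0],"fingers": 1},
    {"slide": [0.14,0.35,0],"delta_rot": [0,0,0],"fingers": 1},
    {"slide": [0.14,0.35,0],"delta_rot": [0,0,0],"fingers": 1},
    {"slide": [0.14,0.35,0],"delta_rot": [0,0,0],"fingers": 1},
    {"slide": [0.14,0.35,0],"delta_rot": [0,0,0],"fingers": 1},
    {"slide": [0.14,0.35,0],"delta_rot": [0,0,0],"fingers": 1},
  ],
)

```text
time_s: 1.98
tcp_pos: [0.4564, 0.1952, 0.2268]
eef_rot: [-180.0, -0.0, 0.9]
contact_force: [0.9, 0.3, 0.9]
gripper_width: 0.0874
gripper_force: 0.0
```

Request:
play_rows(
  rows=[
    {"slide": [0.155,0.35,0],"delta_rot": [0,0,0],"fingers": 1},
    {"slide": [0.155,0.35,0],"delta_rot": [0,0,0],"fingers": 1},
    {"slide": [0,0,0.3],"delta_rot": [0,0,0],"fingers": 1},
    {"slide": [0,0,0.3],"delta_rot": [0,0,0],"fingers": 1},
    {"slide": [0,0,0.3],"delta_rot": [0,0,0],"fingers": 1},
    {"slide": [0,0,0.2],"delta_rot": [0,0,0],"fingers": 1},
    {"slide": [0,0,0.15],"delta_rot": [0,0,0],"fingers": 1},
    {"slide": [0,0,0],"delta_rot": [0,0,0],"fingers": 1},
  ],
)

```text
time_s: 2.98
tcp_pos: [0.5032, 0.092, 0.0376]
eef_rot: [179.9, 0.2, 0.9]
contact_force: [-0.2, -0.6, -0.0]
gripper_width: 0.0877
gripper_force: 0.0
```

Request:
play_rows(
  rows=[
    {"slide": [0,0,0],"delta_rot": [0,0,0],"fingers": -1},
    {"slide": [0,0,0],"delta_rot": [0,0,0],"fingers": -1},
    {"slide": [0,0,0],"delta_rot": [0,0,0],"fingers": -1},
    {"slide": [0,0,0],"delta_rot": [0,0,0],"fingers": -1},
    {"slide": [0,0,0],"delta_rot": [0,0,0],"fingers": -1},
    {"slide": [0,0,0],"delta_rot": [0,0,0],"fingers": -1},
    {"slide": [0,0,0],"delta_rot": [0,0,0],"fingers": -1},
    {"slide": [0,0,0],"delta_rot": [0,0,0],"fingers": -1},
  ],
)

```text
time_s: 3.98
tcp_pos: [0.5043, 0.0928, 0.039]
eef_rot: [-180.0, 0.0, 1.0]
contact_force: [-0.4, -0.0, 0.3]
gripper_width: 0.0141
gripper_force: 8.0
```

The opening is 14.1 mm, so the grip is held across its 14 mm. I'll slide it about 70 mm towards +y.

Request:
play_rows(
  rows=[
    {"slide": [0,-0.095,0],"delta_rot": [0,0,0],"fingers": -1},
    {"slide": [0,-0.095,0],"delta_rot": [0,0,0],"fingers": -1},
    {"slide": [0,-0.095,0],"delta_rot": [0,0,0],"fingers": -1},
    {"slide": [0,-0.095,0],"delta_rot": [0,0,0],"fingers": -1},
    {"slide": [0,-0.09,0],"delta_rot": [0,0,0],"fingers": -1},
    {"slide": [0,0,0],"delta_rot": [0,0,0],"fingers": -1},
    {"slide": [0,0,0],"delta_rot": [0,0,0],"fingers": -1},
  ],
)

```text
time_s: 4.85
tcp_pos: [0.5031, 0.1636, 0.039]
eef_rot: [-180.0, -0.0, 1.0]
contact_force: [0.5, 1.7, -1.1]
gripper_width: 0.0137
gripper_force: 8.0
```

Request:
play_rows(
  rows=[
    {"slide": [0,0,0],"delta_rot": [0,0,0],"fingers": -0.2},
    {"slide": [0,0,0],"delta_rot": [0,0,0],"fingers": -0.2},
    {"slide": [0,0,0],"delta_rot": [0,0,0],"fingers": -0.2},
    {"slide": [0,0,-0.2],"delta_rot": [0,0,0],"fingers": -0.2},
    {"slide": [0,0,-0.35],"delta_rot": [0,0,0],"fingers": -0.2},
    {"slide": [0,0.2,-0.35],"delta_rot": [0,0,0],"fingers": -0.2},
    {"slide": [0,0.4,-0.35],"delta_rot": [0,0,0],"fingers": -0.2},
    {"slide": [0,0.4,0],"delta_rot": [0,0,0],"fingers": -0.2},
  ],
)

```text
time_s: 5.85
tcp_pos: [0.5074, 0.0259, 0.2192]
eef_rot: [-179.9, -0.4, 1.1]
contact_force: [1.2, 0.2, -0.6]
gripper_width: 0.0347
gripper_force: 0.0
```

```bash
python3 - <<'E'
from plant import r
import cv2,pickle,numpy as np
d={n:r.capture(n) for n in("side","top")}
pickle.dump(d,open("c1.pkl","wb"))
a=cv2.resize(d["side"]["image"][170:250,200:310],None,fx=7,fy=7,interpolation=cv2.INTER_CUBIC)
b=cv2.resize(d["top"]["image"][175:245,215:285],None,fx=7,fy=7,interpolation=cv2.INTER_CUBIC)
cv2.imwrite("pics/a2.png",a);cv2.imwrite("pics/b2.png",b)
s=r.get_state();print(s["tcp_pos"],s["joints"])
E
```

```text
[0.5049946  0.02218115 0.21623178] [ 2.48201170e+01  4.84806493e+00 -2.12580793e+01  8.39371000e-03
 -6.38181109e+01  6.59505041e+01]
```

View pics/a2.png

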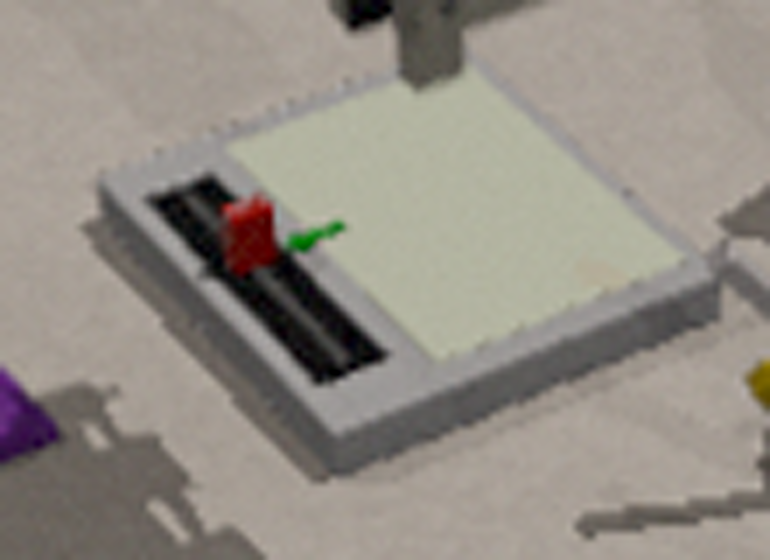

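View pics/b2.png

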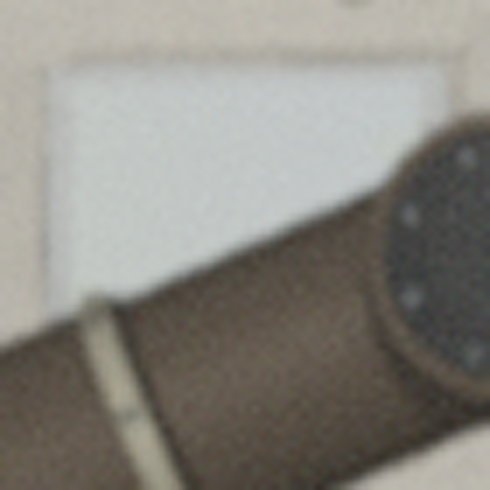

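The side view shows the grip at (249,237) level with the arrow tip at (290,243); the arm hides the dimmer from above. The panel corners are at (228,148), (440,362), (690,260) and (475,65).

```bash
python3 - <<'E'
import numpy as np,pickle
from h import *
np.set_printoptions(precision=4,suppress=True)
d=pickle.load(open("c1.pkl","rb"));S=d["side"]
s=lambda u,v:((u+.5)/7-.5+200,(v+.5)/7-.5+170)
print("tip",plane(S,s(288,245),.029),"head",plane(S,s(302,242),.029),"tail",plane(S,s(343,228),.029))
print("grip top centre",plane(S,s(247,210),.060))
P=[plane(S,s(*p),.028) for p in((228,148),(440,362),(690,260),(475,65))]
print(np.array(P),np.mean(P,0))
# grasp planning
from scipy.spatial.transform import Rotation as R
from plant import r
st=r.get_state()
psi=np.radians(-21.5);h=np.array([np.cos(psi),np.sin(psi),0])
zt=np.array([0,0,-1]);u=-h*np.sin(np.radians(40))+np.array([0,0,np.cos(np.radians(40))])
print("handle axis",u)
E
```

```text
tip [0.5217 0.164  0.029 ] head [0.5281 0.1625 0.029 ] tail [0.5486 0.1616 0.029 ]
grip top centre [0.5007 0.1595 0.06  ]
[[0.5342 0.2452 0.028 ]
 [0.5378 0.0574 0.028 ]
 [0.6674 0.0589 0.028 ]
 [0.6653 0.2408 0.028 ]] [0.6012 0.1506 0.028 ]
handle axis [-0.5981  0.2356  0.766 ]
```

The grip is within about 2 mm of the mark, and the panel centre is about (0.600, 0.150). For the lens I'll grip the handle across its y, with the tool tilted 20° back, so levelling later needs only a 30° forward tilt.

Request:
play_rows(
  rows=[
    {"slide": [0,0,0],"delta_rot": [0,0,0.98],"fingers": -0.1},
    {"slide": [0,0,0],"delta_rot": [0,0,0.98],"fingers": -0.1},
    {"slide": [0,0,0],"delta_rot": [0,0,0.98],"fingers": -0.1},
    {"slide": [0,0,0],"delta_rot": [0,0,0.98],"fingers": -0.1},
    {"slide": [0,0,0],"delta_rot": [0,0,0.98],"fingers": -0.1},
  ],
)

```text
time_s: 6.58
tcp_pos: [0.5053, 0.0263, 0.215]
eef_rot: [180.0, 0.0, -21.6]
contact_force: [0.1, 0.3, -0.4]
gripper_width: 0.0396
gripper_force: 0.0
```

Request:
play_rows(
  rows=[
    {"slide": [0,0,0],"delta_rot": [0,-0.87,0],"fingers": -0.1},
    {"slide": [0,0,0],"delta_rot": [0,-0.87,0],"fingers": -0.1},
    {"slide": [0,0,0],"delta_rot": [0,-0.87,0],"fingers": -0.1},
    {"slide": [0,0,0],"delta_rot": [0,-0.87,0],"fingers": -0.1},
    {"slide": [0,0,0],"delta_rot": [0,-0.87,0],"fingers": -0.1},
    {"slide": [0,0,0],"delta_rot": [0,0,0],"fingers": -0.1},
    {"slide": [0,0,0],"delta_rot": [0,0,0],"fingers": -0.1},
  ],
)

```text
time_s: 7.45
tcp_pos: [0.5054, 0.0262, 0.215]
eef_rot: [180.0, 19.9, -21.5]
contact_force: [0.5, -0.6, -0.3]
gripper_width: 0.0396
gripper_force: 0.0
```

```bash
cat > go.py <<'E'
import numpy as np,sys
from plant import r
from scipy.spatial.transform import Rotation as R
np.set_printoptions(precision=4,suppress=True)
s=r.get_state();M=R.from_euler("xyz",s["eef_rot"],degrees=True)
print(s["time_s"],np.array(s["tcp_pos"]),np.array(s["eef_rot"]),np.array(s["joints"]))
print(M.as_matrix())
for a in sys.argv[1:]:
    t=np.array(eval(a));print("to",t,"tool units",M.inv().apply(t-s["tcp_pos"])/.15)
E
python3 go.py "[.589,-.1356,.088]"
python3 - <<'E'
import pickle
from h import *
d=pickle.load(open("c0.pkl","rb"))
print("handle centroid",tri(d["side"],(320.3,233.7),d["top"],(328.8,198.6)))
from plant import r
T=r.capture("top");h=cv2.cvtColor(T["image"][150:260,200:300],cv2.COLOR_BGR2HSV)
for n,lo,hi,z in(("red",(0,110,60),(10,255,255),.06),("grn",(45,90,50),(80,255,255),.029)):
    q=np.argwhere(cv2.inRange(h,lo,hi)>0)
    if len(q): m=q.mean(0)[::-1]+[200,150];print(n,len(q),m,plane(T,m,z))
E
```

```text
7.45 [0.5054 0.0262 0.215 ] [179.9801  19.8969 -21.4714] [ 15.5586  17.2176  -3.7938 -11.8526 -85.22    55.6545]
[[ 0.875  -0.3659 -0.3168]
 [-0.3442 -0.9306  0.1242]
 [-0.3403  0.0003 -0.9403]]
to [ 0.589  -0.1356  0.088 ] tool units [1.1468 0.7997 0.4854]
handle centroid (array([ 0.60913787, -0.14160251,  0.09099563]), np.float64(0.00612611544212783))
```

Request:
play_rows(
  rows=[
    {"slide": [0,0.4,0],"delta_rot": [0,0,0],"fingers": -0.1},
    {"slide": [0,0.4,0],"delta_rot": [0,0,0],"fingers": -0.1},
    {"slide": [0.38,0,0],"delta_rot": [0,0,0],"fingers": -0.1},
    {"slide": [0.38,0,0],"delta_rot": [0,0,0],"fingers": -0.1},
    {"slide": [0.38,0,0],"delta_rot": [0,0,0],"fingers": -0.1},
    {"slide": [0,0,0.1],"delta_rot": [0,0,0],"fingers": -0.1},
    {"slide": [0,0,0],"delta_rot": [0,0,0],"fingers": -0.1},
  ],
)

```text
time_s: 8.38
tcp_pos: [0.6052, -0.1419, 0.1417]
eef_rot: [179.9, 20.1, -21.5]
contact_force: [0.1, -0.0, 0.4]
gripper_width: 0.0395
gripper_force: 0.0
```

```bash
python3 go.py "[.589,-.1356,.088]"; python3 - <<'E'
from plant import r
import cv2,pickle
d={n:r.capture(n) for n in("side","top")}
pickle.dump(d,open("c2.pkl","wb"))
a=cv2.resize(d["side"]["image"][180:290,220:370],None,fx=5,fy=5,interpolation=cv2.INTER_CUBIC)
cv2.imwrite("pics/a3.png",a)
E
```

```text
8.375 [ 0.6052 -0.1419  0.1417] [179.9448  20.077  -21.4548] [  0.1004  31.5006   6.9011  -7.2304 -84.2402  70.3761]
[[ 0.8741 -0.3655 -0.3198]
 [-0.3435 -0.9308  0.1247]
 [-0.3433  0.0009 -0.9392]]
to [ 0.589  -0.1356  0.088 ] tool units [0.014  0.0003 0.3763]
```

View pics/a3.png

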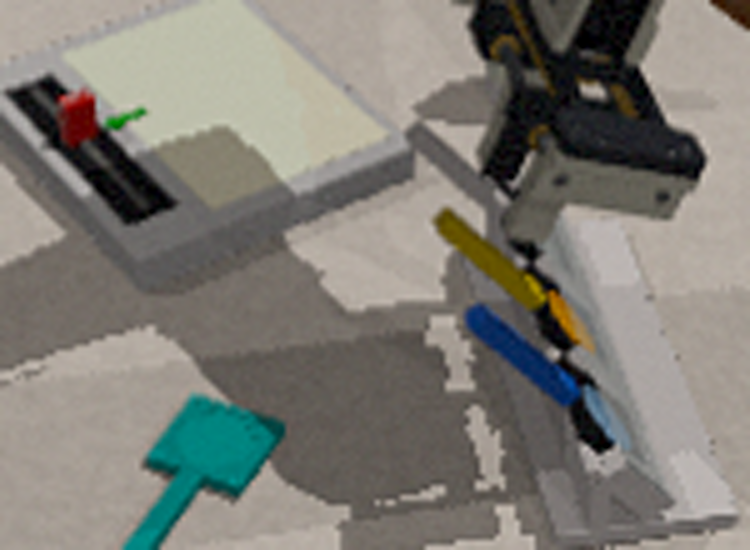

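The fingers are above and behind the handle with nothing in the way, and the grip is still level with the arrow. Now I'll descend along the tool axis and close.

Request:
play_rows(
  rows=[
    {"slide": [0,0,0.13],"delta_rot": [0,0,0],"fingers": -0.1},
    {"slide": [0.014,0,0.13],"delta_rot": [0,0,0],"fingers": -0.1},
    {"slide": [0,0,0.116],"delta_rot": [0,0,0],"fingers": -0.1},
    {"slide": [0,0,0],"delta_rot": [0,0,0],"fingers": -0.1},
  ],
  squeeze=30,
)

```text
time_s: 8.98
tcp_pos: [0.5895, -0.1356, 0.0892]
eef_rot: [180.0, 20.0, -21.4]
contact_force: [-0.6, 0.7, 0.7]
gripper_width: 0.0397
gripper_force: 0.0
```

Request:
play_rows(
  rows=[
    {"slide": [0,0,0],"delta_rot": [0,0,0],"fingers": -1},
    {"slide": [0,0,0],"delta_rot": [0,0,0],"fingers": -1},
    {"slide": [0,0,0],"delta_rot": [0,0,0],"fingers": -1},
    {"slide": [0,0,0],"delta_rot": [0,0,0],"fingers": -1},
    {"slide": [0,0,0],"delta_rot": [0,0,0],"fingers": -1},
  ],
)

```text
time_s: 9.6
tcp_pos: [0.5909, -0.1359, 0.0892]
eef_rot: [-180.0, 19.9, -21.4]
contact_force: [0.8, 2.0, 0.9]
gripper_width: 0.0137
gripper_force: 29.9
```

```bash
python3 - <<'E'
import numpy as np
from plant import r
s=r.get_state();print(s["tcp_pos"],s["eef_rot"],s["contact_force"],s["gripper_width"],s["gripper_force"])
from scipy.spatial.transform import Rotation as R
M=R.from_euler("xyz",s["eef_rot"],degrees=True)
p=np.radians(-21.5);u=np.array([-np.cos(p)*.643,-np.sin(p)*.643,.766])
print(M.inv().apply(u*.07)/.15)
c=r.capture("side")
import cv2
cv2.imwrite("pics/a4.png",cv2.resize(c["image"][180:290,250:400],None,fx=5,fy=5,interpolation=cv2.INTER_CUBIC))
E
```

```text
[ 0.59088789 -0.13592978  0.08923257] [-179.9711834    19.89389125  -21.43662457] [0.82459033 2.04892912 0.90338386] 0.013701891765649492 29.91901785135269
[-0.40379835 -0.00044961 -0.23402802]
```

View pics/a4.png

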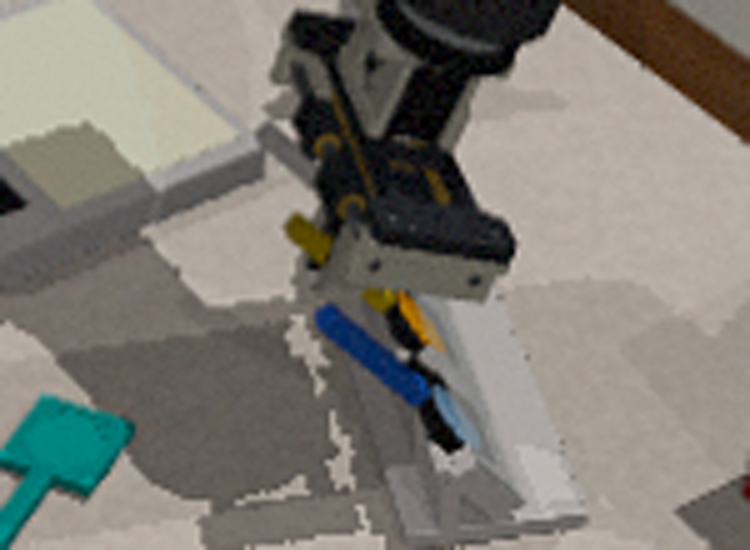

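The yellow handle is held (13.7 mm opening, 30 N). I'll draw it out slowly along its own axis, about 75 mm.

Request:
play_rows(
  rows=[
    {"slide": [0,0,0],"delta_rot": [0,0,0],"fingers": -1},
    {"slide": [-0.05,0,-0.029],"delta_rot": [0,0,0],"fingers": -1},
    {"slide": [-0.06,0,-0.035],"delta_rot": [0,0,0],"fingers": -1},
    {"slide": [-0.06,0,-0.035],"delta_rot": [0,0,0],"fingers": -1},
    {"slide": [-0.06,0,-0.035],"delta_rot": [0,0,0],"fingers": -1},
    {"slide": [-0.06,0,-0.035],"delta_rot": [0,0,0],"fingers": -1},
    {"slide": [-0.07,0,-0.041],"delta_rot": [0,0,0],"fingers": -1},
    {"slide": [-0.07,0,-0.041],"delta_rot": [0,0,0],"fingers": -1},
  ],
  squeeze=45,
)

```text
time_s: 10.65
tcp_pos: [0.5449, -0.1185, 0.147]
eef_rot: [180.0, 20.0, -21.5]
contact_force: [-0.2, 0.3, 0.0]
gripper_width: 0.0139
gripper_force: 44.9
```

Request:
play_rows(
  rows=[
    {"slide": [0,0,0],"delta_rot": [0,0,0],"fingers": -1},
    {"slide": [0,0,0],"delta_rot": [0,0,0],"fingers": -1},
    {"slide": [-0.11,0,-0.3],"delta_rot": [0,0,0],"fingers": -1},
    {"slide": [-0.11,0,-0.3],"delta_rot": [0,0,0],"fingers": -1},
    {"slide": [0,0,0],"delta_rot": [0,0,0],"fingers": -1},
  ],
)

```text
time_s: 11.28
tcp_pos: [0.5476, -0.119, 0.2458]
eef_rot: [-179.9, 19.6, -21.4]
contact_force: [0.2, 1.2, -1.5]
gripper_width: 0.0136
gripper_force: 44.9
```

```bash
python3 go.py; python3 - <<'E'
from plant import r
import cv2
s=r.get_state();print(s["gripper_width"],s["gripper_force"],s["contact_force"])
c=r.capture("side")
cv2.imwrite("pics/a5.png",cv2.resize(c["image"][140:290,220:400],None,fx=4,fy=4,interpolation=cv2.INTER_CUBIC))
E
```

```text
11.275 [ 0.5476 -0.119   0.2458] [-179.9045   19.5593  -21.4041] [  2.0974  21.5949   5.1454  -7.7632 -91.5459  67.503 ]
[[ 0.8773 -0.3655 -0.3111]
 [-0.3439 -0.9308  0.1237]
 [-0.3348 -0.0016 -0.9423]]
0.013635446671683853 44.926629066467285 [ 0.20864191  1.20753172 -1.49264114]
```

View pics/a5.png

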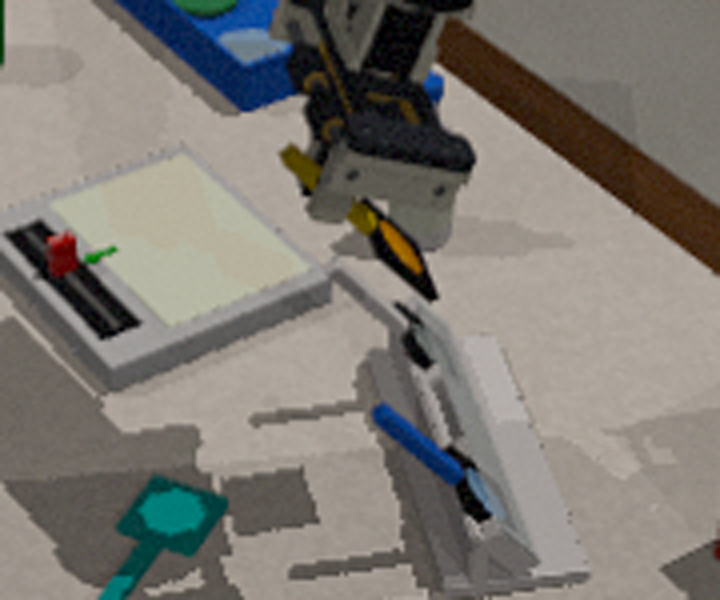

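The lens is out and clear, and the blue and white carriers are undisturbed. Next I'll level it with a 50° turn about the tool's y.

Request:
play_rows(
  rows=[
    {"slide": [0,0,0],"delta_rot": [0,0.9,0],"fingers": -1},
    {"slide": [0,0,0],"delta_rot": [0,0.9,0],"fingers": -1},
    {"slide": [0,0,0],"delta_rot": [0,0.9,0],"fingers": -1},
    {"slide": [0,0,0],"delta_rot": [0,0.9,0],"fingers": -1},
    {"slide": [0,0,0],"delta_rot": [0,0.9,0],"fingers": -1},
    {"slide": [0,0,0],"delta_rot": [0,0.9,0],"fingers": -1},
  ],
)

```text
time_s: 12.08
tcp_pos: [0.5449, -0.1185, 0.2406]
eef_rot: [179.9, -4.8, -21.5]
contact_force: [-0.4, -0.0, -0.4]
gripper_width: 0.0136
gripper_force: 44.9
```

Request:
play_rows(
  rows=[
    {"slide": [0,0,0],"delta_rot": [0,0.9,0],"fingers": -1},
    {"slide": [0,0,0],"delta_rot": [0,0.9,0],"fingers": -1},
    {"slide": [0,0,0],"delta_rot": [0,0.9,0],"fingers": -1},
    {"slide": [0,0,0],"delta_rot": [0,0.9,0],"fingers": -1},
    {"slide": [0,0,0],"delta_rot": [0,0.9,0],"fingers": -1},
    {"slide": [0,0,0],"delta_rot": [0,0.9,0],"fingers": -1},
    {"slide": [0,0,0],"delta_rot": [0,0,0],"fingers": -1},
  ],
)

```text
time_s: 12.95
tcp_pos: [0.5427, -0.1193, 0.2393]
eef_rot: [179.8, -29.3, -21.3]
contact_force: [1.0, -0.3, 0.0]
gripper_width: 0.0135
gripper_force: 44.9
```

```bash
python3 go.py; python3 - <<'E'
import numpy as np
from plant import r
from scipy.spatial.transform import Rotation as R
s=r.get_state();M=R.from_euler("xyz",s["eef_rot"],degrees=True)
# grasp record: lens rel. to tool
G=R.from_euler("xyz",[180,19.9,-21.45],degrees=True);p=np.radians(-21.45)
u=np.array([-np.cos(p)*.643,-np.sin(p)*.643,.766])
g=np.array([0,0,-.019])
L=g+G.inv().apply(-.0795*u); n=M.apply(G.inv().apply(u))
lens=s["tcp_pos"]+M.apply(L)
print("lens",lens,"handle axis",n)
t=np.array([.600,.150,.178]);print("move tool units",M.inv().apply(t-lens)/.15)
E
```

```text
12.95 [ 0.5427 -0.1193  0.2393] [179.7928 -29.3374 -21.3259] [ 15.9359  -7.566  -50.1632  38.299  -28.9     21.7537]
[[ 0.8121 -0.3653  0.4551]
 [-0.317  -0.9309 -0.1815]
 [ 0.49    0.0032 -0.8717]]
lens [ 0.60807881 -0.14492617  0.25484964] handle axis [-0.9308812   0.36536713  0.01311693]
move tool units [-0.91809305 -1.81220475  0.06515314]
```

Request:
play_rows(
  rows=[
    {"slide": [0,-0.3,0],"delta_rot": [0,0,0],"fingers": -1},
    {"slide": [0,-0.3,0],"delta_rot": [0,0,0],"fingers": -1},
    {"slide": [0,-0.3,0],"delta_rot": [0,0,0],"fingers": -1},
    {"slide": [0,-0.3,0],"delta_rot": [0,0,0],"fingers": -1},
    {"slide": [0,-0.3,0],"delta_rot": [0,0,0],"fingers": -1},
    {"slide": [0,-0.3,0],"delta_rot": [0,0,0],"fingers": -1},
    {"slide": [0,0,0],"delta_rot": [0,0,0],"fingers": -1},
  ],
)

```text
time_s: 13.82
tcp_pos: [0.6459, 0.1359, 0.2411]
eef_rot: [179.9, -29.4, -21.3]
contact_force: [0.2, -0.2, -1.4]
gripper_width: 0.0133
gripper_force: 44.9
```

```bash
python3 go.py "[.535,.175,.162]"
```

```text
13.825 [0.6459 0.1359 0.2411] [179.8866 -29.4407 -21.2606] [ 39.1982   6.7096 -36.9628  42.745  -39.1585  -2.618 ]
[[ 0.8116 -0.3635  0.4574]
 [-0.3158 -0.9316 -0.1801]
 [ 0.4915  0.0017 -0.8709]]
to [0.535 0.175 0.162] tool units [-0.9415  0.0252  0.0741]
```

Request:
play_rows(
  rows=[
    {"slide": [-0.235,0,0.02],"delta_rot": [0,0,0],"fingers": -1},
    {"slide": [-0.235,0,0.02],"delta_rot": [0,0,0],"fingers": -1},
    {"slide": [-0.235,0.02,0.02],"delta_rot": [0,0,0],"fingers": -1},
    {"slide": [-0.235,0,0.02],"delta_rot": [0,0,0],"fingers": -1},
    {"slide": [0,0,0],"delta_rot": [0,0,0],"fingers": -1},
    {"slide": [0,0,0],"delta_rot": [0,0,0],"fingers": -1},
  ],
)

```text
time_s: 14.58
tcp_pos: [0.5354, 0.1726, 0.1626]
eef_rot: [180.0, -29.5, -21.5]
contact_force: [-0.5, 0.1, -1.0]
gripper_width: 0.0135
gripper_force: 44.9
```

```bash
python3 go.py "[.535,.175,.162]"; python3 - <<'E'
from plant import r
import cv2,pickle
d={n:r.capture(n) for n in("side","top")};pickle.dump(d,open("c3.pkl","wb"))
cv2.imwrite("pics/a6.png",cv2.resize(d["side"]["image"][120:270,170:370],None,fx=4,fy=4,interpolation=cv2.INTER_CUBIC))
E
```

```text
14.575 [0.5354 0.1726 0.1626] [179.983  -29.5479 -21.4743] [ 48.2053   3.7974 -53.8984  55.2915 -34.2419 -26.9908]
[[ 0.8096 -0.3662  0.4588]
 [-0.3185 -0.9305 -0.1808]
 [ 0.4932  0.0003 -0.8699]]
to [0.535 0.175 0.162] tool units [-0.009  -0.0138 -0.0004]
```

View pics/a6.png

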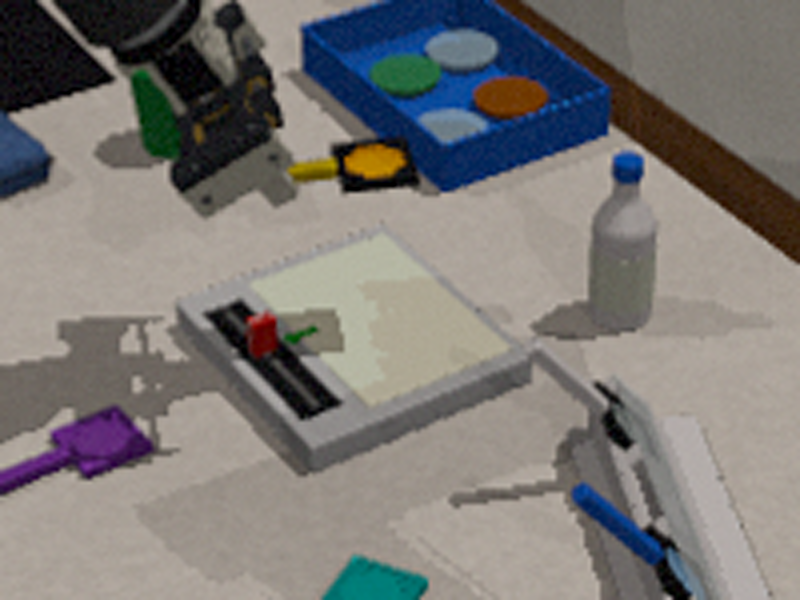

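The lens looks level above the panel at crop (377,162), and the grip (262,335) still lines up with the arrow. I'll check the position and level by number.

```bash
python3 - <<'E'
import pickle
from h import *
np.set_printoptions(precision=4,suppress=True)
d=pickle.load(open("c3.pkl","rb"));S,T=d["side"],d["top"]
def am(c,x0,y0,x1,y1,lo,hi):
    h=cv2.cvtColor(c["image"][y0:y1,x0:x1],cv2.COLOR_BGR2HSV)
    k,l,s,ce=cv2.connectedComponentsWithStats(cv2.inRange(h,lo,hi))
    if k<2:return None
    i=1+np.argmax(s[1:,4]);return ce[i]+[x0,y0],s[i]
a=am(S,250,145,280,172,(8,140,90),(19,255,255));b=am(T,215,150,290,240,(8,110,80),(20,255,255))
print(a,b)
print("side at z=.178",plane(S,a[0],.178))
if b: print("tri",tri(S,a[0],T,b[0]))
# frame corners in the side crop, at z=.178
for p in((332,145),(408,138),(418,185),(342,190)):
    print(plane(S,((p[0]+.5)/4-.5+170,(p[1]+.5)/4-.5+120),.178))
E
```

```text
(array([260.5625, 157.625 ]), array([ 6, 11, 11,  6, 16], dtype=int32)) (array([245.725, 199.5  ]), array([26, 41, 13, 15, 40], dtype=int32))
side at z=.178 [0.5973 0.1607 0.178 ]
tri (array([0.5935, 0.1539, 0.183 ]), np.float64(1.6685552647234177e-06))
[0.5821 0.1824 0.178 ]
[0.6356 0.1595 0.178 ]
[0.608 0.1   0.178]
[0.5577 0.1247 0.178 ]
```

```bash
python3 - <<'E'
import pickle
from h import *
d=pickle.load(open("c3.pkl","rb"))
for n,(x0,y0,x1,y1) in {"side":(215,190,260,215),"top":(215,210,290,245)}.items():
    c=d[n];h=cv2.cvtColor(c["image"][y0:y1,x0:x1],cv2.COLOR_BGR2HSV)
    for k,lo,hi,z in(("red",(0,110,60),(10,255,255),.050 if n=="side" else .06),("grn",(45,90,50),(80,255,255),.029)):
        q=np.argwhere(cv2.inRange(h,lo,hi)>0)
        if len(q)>3:m=q.mean(0)[::-1]+[x0,y0];print(n,k,len(q),m,plane(c,m,z))
E
```

```text
side red 53 [234.69811321 202.90566038] [0.49798332 0.15676488 0.05      ]
side grn 16 [244.1875 203.4375] [0.53370848 0.1631859  0.029     ]
```

The mask centroid at y 0.157 is mostly the grip's front (-y) face. Adding about 6 mm puts the grip centre near 0.163, which matches the mark at 0.163. Handing in.

```bash
python3 -c "
from plant import r
print(r.close_job())"
```

```text
the job is handed in; nothing more can be done
None
```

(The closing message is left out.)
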